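# Seat the drinks muddler in its ring stand

## Task

Lift the drinks muddler out of its wooden rest and lower it, slim end first, through the three rings of the steel stand, feeling for the lowest ring, until its shoulder is stopped by that smallest ring. While still holding it, lean on it with about a kilo's weight (10 N) for a moment, never more than about a kilo and a half, to prove that the ring holds it, then let go and leave it standing upright in the stand. Do not knock the stand with the hand, and leave the glassware and the salt shaker where they are.

Things in the scene. Friction and masses are not known exactly. Their poses are not given: they have to be found in the camera images.
- muddler: drinks muddler, a round stick 165 mm long, about 0.16 kg, standing upright in the rest at the start, its shoulder on the rest's top. Origin: centre of its slim (lower) end; z along the stick to the handle. Steel shaft 16 mm in diameter for 35 mm (nose narrows to 13 mm over the first 2.5 mm), then a flat shoulder, then ferrule and wooden handle 26 mm in diameter up to 165 mm
- muddler_shoulder (a point): centre of the muddler's flat shoulder, 35 mm from its slim end, on its axis. Grip the handle 105 to 115 mm above this point, so that the fingers stay above the stand's top ring when the muddler is seated
- rest: fixed dark wooden rest, a round block 68 mm in diameter and 40 mm high with a 21 mm through hole in its middle. Origin: centre of its underside
- stand: fixed steel stand: dark round base 116 mm in diameter, 12 mm high; a 12 mm post 50 mm from the ring axis (stand's +x), 120 mm high; three level wire rings one above another. Origin: centre of the base's underside, on the axis of the two upper rings; z up. Ring openings and heights of their tops above the underside: top ring 54 mm at 118 mm, middle ring 42 mm at 94 mm, lowest ring see stand_seat
- stand_axis (a point): centre of the top ring's opening, at the height of that ring's top (118 mm)
- stand_seat (a point): nominal centre of the lowest ring, on the stand's axis 66.5 mm above its underside. The real ring (19 mm opening, round 8 mm bar) sits on an adjustable clamp: its top is up to 12.5 mm higher or lower, its centre up to 6 mm to either side along the stand's y axis. Neither is measured: find them by feel or sight. The ring springs straight down, about 1 mm per 3.5 N, at most 6 mm
- mill: bystander: glass salt shaker with a grey top, 44 mm in diameter, 90 mm high, standing among the things; origin at its underside
- coupe: bystander: clear stemmed glass, 95 mm in diameter, 124 mm high; origin at its underside
- mug: bystander: clear glass mug, 103 x 136 x 88 mm with handle; origin at its underside
- jug: bystander: clear glass jug, 74 x 121 x 170 mm with handle, behind; origin at its underside
Not all that is in view belongs to the job. Leave any turquoise look-alike of the muddler alone.

How it is judged:
On the way, in this order (a step that is already met when the one before it is completed fails the run):
1. the muddler is lifted out of the rest and held upright over the stand's rings (height (world z) of muddler above 0.119 m and horizontal distance between muddler and stand_axis below 0.03 m), for 0.05 s.
2. passed through all three rings until the lowest stops its shoulder, and pressed down on it with more than 7 N for 0.3 s (z of muddler_shoulder in the frame of stand below 0.08 m and horizontal distance between muddler and stand below 0.012 m and contact force between muddler and stand above 7 N and contact force between muddler and the fingers above 2 N), for 0.3 s.
At the end, for the whole second after the job is handed in: the muddler stands released and at rest in the stand, slim end down through all three rings (within 12 mm of the stand's axis), its shoulder resting on the lowest ring (50 to 82 mm above the stand's underside), upright within 0.12 rad (z of muddler_shoulder in the frame of stand between 0.05 and 0.082 m and horizontal distance between muddler and stand below 0.012 m and angle between muddler's own z axis and vertical below 0.12 rad and linear speed of muddler below 0.02 m/s and contact force between muddler and the fingers below 0.1 N); the robot touches nothing.
It fails at once if the stand is forced: more than 17 N between muddler and stand (contact force between muddler and stand above 17 N).
It fails at once if the hand strikes the stand with more than 10 N (contact force between the arm and stand above 10 N).
It fails at once if a bystander is shoved by more than 30 mm (distance of any of mill, coupe, mug, jug from where it was at the start of the episode above 0.03 m).
It also fails if it takes over 61 s, if anything falls off the work surface, if the arm or the gripper's body presses on something with over 40 N, if the wrist force passes 120 N, or if a joint passes its speed limit or range.

## Robot

A 6-joint arm with a two-finger parallel gripper is mounted at the origin on a cart in front of the work surface, level with it; the furniture and walls round the work are solid. World frame = base frame: x ahead of the robot, y to its left, z up, the work surface at z = 0. Lengths are in m, angles in rad, forces in N, time in s.
With the tool pointing down it reaches from about 0.4 to 0.825 m from the base axis. Payload 7 kg.
Tool frame: the origin (TCP) lies at the very end of the fingers, on their centre line; the grasp point (between the pads) lies 19 mm behind it; z points along the fingers, y is the line along which they close (so a half turn about z gives the same grasp; the last joint's range is limited). The gripper opens to 88 mm and grips with 3 to 60 N. Pads are 19 mm wide; open, the fingers measure 130 mm over their backs; the gripper's body (78 mm by 193 mm) begins 47 mm behind the grasp point.
Start: joints at [1.521, 0.359, 0.012, 0, -1.224, -0.288], TCP at [0.224, 0.637, 0.227] pointing down, gripper open.
Joint ranges: [-3.07, 3.07], [-1.43, 2.12], [-1.02, 1.25], [-3.03, 1.67], [-3.05, -0], [-3.03, 3.03]. Speed limits (rad/s): [2.39, 2.39, 3.01, 3.14, 3.14, 3.14].

## Interface

Orientations are given as a 3x3 rotation matrix whose columns are the frame's x, y, z axes.
In Python, from bench import status, imaging, robot gives the robot as it stands. The module is installed in compiled form; this text tells all that it offers.
- The arm moves only by the tool play_rows, never from a script. Its argument "steps" is a list of rows, each a list of 3 entries, a list of its own where there are three numbers: the shift along the tool's x, y, z scaled (see below), then the turn about the tool's z scaled (see below), then the opening, from 0 (shut) to 1 (fully open). A call has 1 to 8 rows; each row shifts and turns the commanded pose from where the row before left it, along the tool's axes as they then stand; what a row does not reach is not made up. The controller multiplies each number of a shift by 50 cm and each number of a turn by 0.08 rad. A row lasts 1/10 s, in which the tool goes at most 50 mm and 8.59 degrees, less where a joint would pass 70% of its speed; a pose out of reach is approached as far as the arm can. A call with a number of a shift or a turn outside -1 to 1 is refused whole. A call with a gripper value outside its range is refused whole. The fingers move at their own pace and stop on an object; "newtons" is the grip in N (left out, the last holds). Time passes only in rows, so rows that do not move let the fingers close. It gives the time, the measured TCP pose, the force, the opening and the grip force at its end, in the units of the state.
- status.read_state(): the state, without advancing time (a new reading comes with each control period).
- imaging.get_image(name): name is "scene" or "top" or "wrist"; returns the picture (480x640x3 uint8, red, green, blue); there is no depth.
- imaging.camera_info(name): a dict with "fx", "fy", "cx", "cy" (pixels), "eye" and "orientation" of the camera in the world. Camera axes: x right, y up, looking along -z (the intrinsics and any distortion apply to the point x, -y, -z); pixel columns grow to the right and rows downward; lengths in m; the calibration is good to about 2 mm. A picture is of the moment at which its call begins: read the wrist's pose just before it. camera_info takes no time and is no camera call; for the wrist camera it gives the pose at the moment of the call.
- robot.sign_off(): hands the job in; it is judged then, once.
The state is a dict: "time_s": time; "joint_positions": joint angles; "joint_velocities": joint speeds; "joint_torque": joint torques, N m; "tcp_pos": TCP position; "orientation": TCP orientation; "contact_force": force on the tool from outside, world axes, zero at the start; "torque": the same for the moment, N m; "width": finger opening in m; "grip_force": force on a finger pad.
Only numpy, scipy, OpenCV 4.12 (cv2) and the standard library are available. Lean on these libraries where they do the work, as an engineer would, in place of code of your own. Each camera call takes 0.05 s, during which the arm holds its last target. There are 200 camera calls.

## Working session

There is one attempt and no reset: what is moved stays moved. The work goes in short steps, Python scripts to look and compute and a tool call to move; the robot and the scene stay as the last step left them, time stands still between calls to the robot, and variables do not carry over. Pictures are saved under pics/ and viewed, at most 10 in all, crops included, and the job is handed in when it is done.

Besides the shell and the picture viewer there is one more tool, called after ">>>" as name([rows], argument=value, ...), one row to a line, values as JSON. play_rows: Moves the arm, as the interface text tells. Shifts and turns lie within -1 to 1; 1 stands for 50 cm of shift or 0.08 rad of turn. Its arguments: {"type":"object","properties":{"steps":{"type":"array","items":{"type":"array"}},"newtons":{"type":"number"}},"required":["steps"]}

```bash
mkdir -p pics
python3 - <<'E'
from bench import status, imaging
import cv2
s=status.read_state(); print(s)
for n in("scene","top","wrist"):
    c=imaging.camera_info(n); print(n,c)
    cv2.imwrite(f"pics/{n}0.png",imaging.get_image(n)[:,:,::-1])
E
```

```text
{'time_s': 0.0, 'joint_positions': array([ 1.52112083e+00,  3.59407277e-01,  1.10881338e-02, -3.54185081e-04,
       -1.22409559e+00, -2.88134945e-01]), 'joint_velocities': array([ 1.18760528e-03,  1.37457846e-03,  1.68769507e-03, -7.70827608e-04,
        5.53640624e-04, -5.50362744e-06]), 'joint_torque': array([-4.89119520e-04, -5.82713056e+01,  2.93052810e+01,  6.99779972e+00,
        6.86680040e-03, -1.43165621e-04]), 'tcp_pos': array([0.2235505 , 0.63640383, 0.22562151]), 'orientation': array([[ 9.43442640e-01, -3.31535540e-01, -4.13060880e-04],
       [-3.31535767e-01, -9.43441294e-01, -1.59985001e-03],
       [ 1.40708445e-04,  1.64631117e-03, -9.99998635e-01]]), 'contact_force': array([ 0.46282965,  0.31003383, -0.2626701 ]), 'torque': array([ 0.03489931, -0.00319377,  0.01261887]), 'grip_force': 0.0, 'width': 0.08765404354814911}
scene {'fx': 600.2266095296567, 'fy': 600.2266095296567, 'cx': 326.5462808329641, 'cy': 252.77785136389528, 'eye': array([-0.44751802, -1.04872228,  0.87204295]), 'orientation': array([[ 0.73057759,  0.33070176, -0.597405  ],
       [-0.68282305,  0.35768287, -0.63703662],
       [ 0.0030124 ,  0.87332658,  0.48712587]])}
top {'fx': 450.6324096653927, 'fy': 450.6324096653927, 'cx': 309.8105891874949, 'cy': 232.3030254415161, 'eye': array([ 0.38310038, -0.02082104,  1.29422935]), 'orientation': array([[-4.38496379e-03,  9.91795328e-01, -1.27760711e-01],
       [-9.99990074e-01, -4.44996493e-03, -2.23340656e-04],
       [-7.90038903e-04,  1.27758464e-01,  9.91804996e-01]])}
wrist {'fx': 341.0787463259846, 'fy': 341.0787463259846, 'cx': 318.0091567717178, 'cy': 240.03640744163954, 'eye': array([0.30053441, 0.60968234, 0.38294869]), 'orientation': array([[-0.33275011,  0.89926734,  0.28389368],
       [-0.94301316, -0.31791353, -0.09827087],
       [ 0.00188186, -0.30041512,  0.9538067 ]])}
```

View pics/scene0.png

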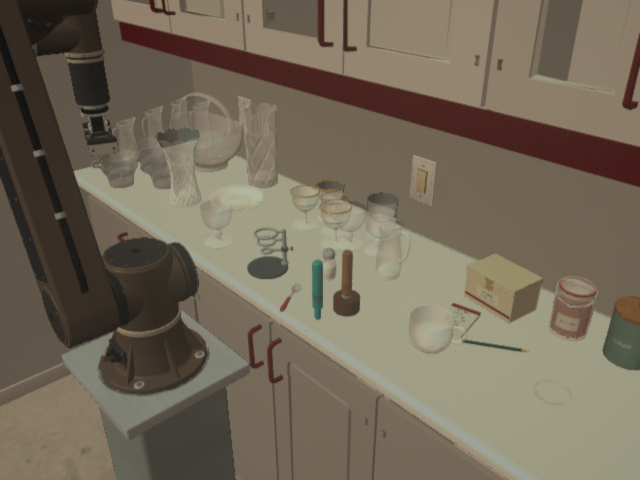

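View pics/top0.png

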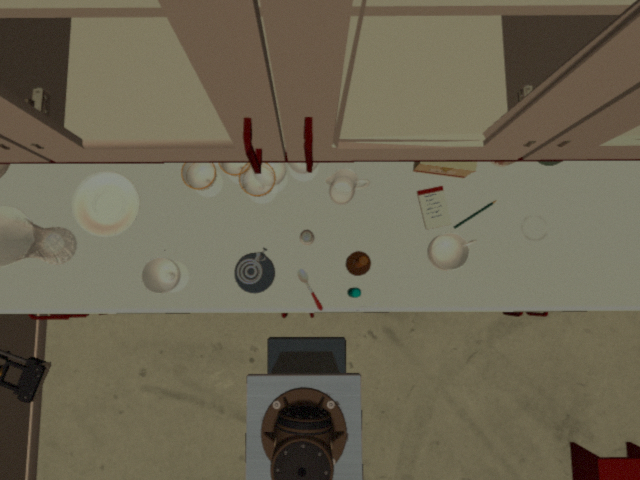

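The muddler is the brown stick in the dark round rest: scene (346,280), top (358,263). The turquoise stick at scene (317,290), top (354,293) is the look-alike. The stand is at scene (268,250), top (255,272), the salt shaker at scene (329,263), and the coupe at scene (217,222). I'll confirm with an enlarged crop and measure.

```bash
cat > h.py <<'E'
import numpy as np, cv2
from bench import imaging,status
def ray(n,u,v,c=None):
    c=c or imaging.camera_info(n)
    d=np.array(c['orientation'])@np.array([(u-c['cx'])/c['fx'],-(v-c['cy'])/c['fy'],-1.]); return np.array(c['eye']),d
def onz(n,u,v,z,c=None):
    e,d=ray(n,u,v,c); return e+d*(z-e[2])/d[2]
def proj(n,p,c=None):
    c=c or imaging.camera_info(n)
    q=np.array(c['orientation']).T@(np.array(p)-c['eye']); return np.array([c['cx']-c['fx']*q[0]/q[2],c['cy']+c['fy']*q[1]/q[2]])
E
python3 - <<'E'
from h import *
t=cv2.imread('pics/top0.png'); s=cv2.imread('pics/scene0.png')
a=cv2.resize(t[220:310,220:380],None,fx=5,fy=5,interpolation=2)[:450,:800]
cv2.imwrite('pics/c_top.png',a)
b=cv2.resize(s[215:325,230:375],None,fx=5.4,fy=5.4,interpolation=2)[:594,:790]
cv2.imwrite('pics/c_scene.png',b)
print(onz('top',358,263,.04),onz('top',255,272,.012),onz('top',307,237,.09))
print(onz('scene',347,303,.0),onz('scene',268,267,.012),onz('scene',347,253,.17))
E
```

```text
[ 0.45797232 -0.15420428  0.04      ] [0.43542073 0.13546134 0.012     ] [ 0.52551588 -0.01293135  0.09      ]
[ 0.4782927  -0.13971095  0.        ] [0.42978211 0.1279279  0.012     ] [ 0.44875578 -0.16475408  0.17      ]
```

View pics/c_top.png

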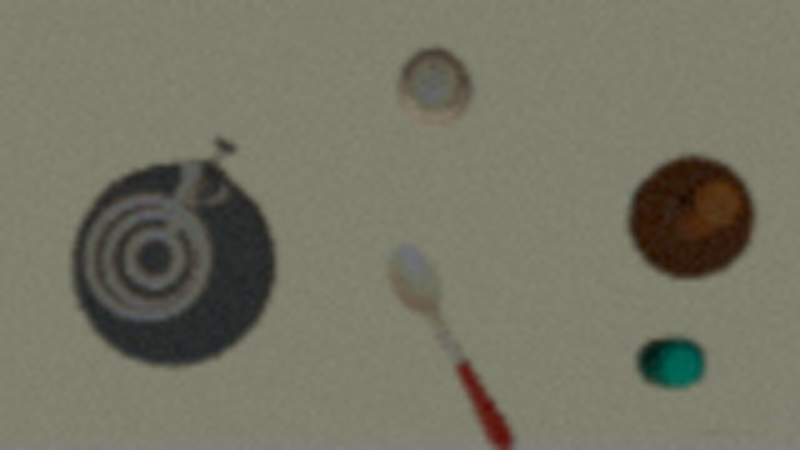

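View pics/c_scene.png

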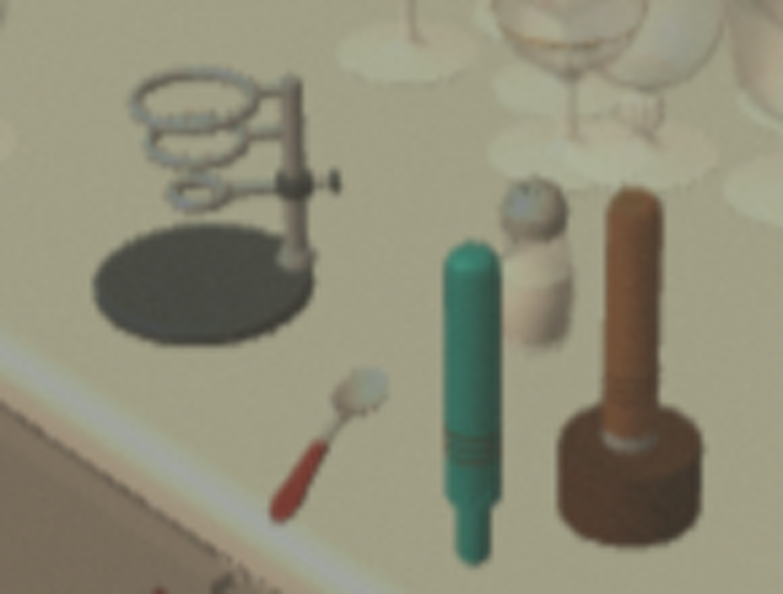

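The crops confirm it: the brown wooden muddler is seated in the dark rest, top crop (718,201) and scene crop (632,310), and it fits the description. The turquoise one stands alone. The stand's rings are at top crop (148,257), the lowest at about (153,258), with the post toward top crop (200,185).

Run:
```python
from h import *
f=lambda x,y:(220+(x+.5)/5-.5,220+(y+.5)/5-.5)
g=lambda x,y:(230+(x+.5)/5.4-.5,215+(y+.5)/5.4-.5)
t=cv2.imread('pics/top0.png')
for nm,box in(('base',(230,245,285,300)),('rest',(342,245,375,280))):
    x0,y0,x1,y1=box; m=(t[y0:y1,x0:x1].max(2)<95).astype(np.uint8)
    c=max(cv2.findContours(m,0,2)[0],key=cv2.contourArea); (u,v),r=cv2.minEnclosingCircle(cv2.convexHull(c)); 
    z=.012 if nm=='base' else .035
    print(nm,u+x0,v+y0,r, onz('top',u+x0,v+y0,z))
print('rest hand',onz('top',*f(691,217),.035),'mud top',onz('top',*f(718,201),.168))
print('mud top scene',onz('scene',*g(635,200),.165))
print('base hand',onz('top',*f(174,264),.010))
print('topring',onz('top',*f(148,257),.115),'mid',onz('top',*f(149,257),.091))
for z in(.05,.0625,.075): print('low',z,onz('top',*f(153,258),z))
print('post',onz('top',*f(188,178),.12))
print('scene base',onz('scene',*g(204,281),.012),'top',onz('scene',*g(195,99),.115),'mid',onz('scene',*g(198,140),.091))
# lowest ring two views
e1,d1=ray('top',*f(153,258));e2,d2=ray('scene',*g(197,192))
A=np.stack([d1,-d2],1);k=np.linalg.lstsq(A,e2-e1,rcond=None)[0];print('low tri',e1+d1*k[0],e2+d2*k[1])
# same for top ring
e1,d1=ray('top',*f(148,257));e2,d2=ray('scene',*g(195,99))
A=np.stack([d1,-d2],1);k=np.linalg.lstsq(A,e2-e1,rcond=None)[0];print('topring tri',e1+d1*k[0],e2+d2*k[1])
```

```text
base 254.26190567016602 271.5 21.36840057373047 [0.43684444 0.13757157 0.012     ]
rest 357.8495149612427 263.11165046691895 12.542695045471191 [ 0.45796104 -0.15431018  0.035     ]
rest hand [ 0.45827327 -0.15417752  0.035     ] mud top [ 0.45826899 -0.15373488  0.168     ]
mud top scene [ 0.46027731 -0.15391665  0.165     ]
base hand [0.43437683 0.13739728 0.01      ]
topring [0.43388682 0.13807491 0.115     ] mid [0.43491808 0.14077615 0.091     ]
low 0.05 [0.43612481 0.14407251 0.05      ]
low 0.0625 [0.43559211 0.14241593 0.0625    ]
low 0.075 [0.43505941 0.14075935 0.075     ]
post [0.47471244 0.11704226 0.12      ]
scene base [0.42975529 0.13075743 0.012     ] top [0.43456895 0.13680273 0.115     ] mid [0.43529646 0.13704355 0.091     ]
low tri [0.43578743 0.14302334 0.05791666] [0.4367836  0.14224191 0.05785555]
topring tri [0.43389756 0.13810851 0.11475059] [0.43493521 0.13729499 0.11468566]
```

Two views agree: muddler axis at about (0.459,-0.154), top ring at about (0.4345,0.1375) and 115 mm high as it must be. The lowest ring is at about (0.436,0.1425), top roughly 62 mm, shifted about 5 mm along stand +y. I'll move above the stand for a close look on the way.

>>> play_rows([
  [[0.03, 0.03, -0.04], 0, 1],
  [[0.06, 0.065, -0.03], 0, 1],
  [[0.06, 0.065, -0.02], 0, 1],
  [[0.06, 0.065, -0.02], 0, 1],
  [[0.06, 0.065, 0], 0, 1],
  [[0.06, 0.065, 0], 0, 1],
  [[0.06, 0.065, 0], 0, 1],
  [[0.06, 0.065, 0], 0, 1],
])

```text
time_s: 0.95
tcp_pos: [0.3559, 0.3316, 0.2816]
orientation: [[0.944, -0.331, 0.0], [-0.331, -0.944, 0.0], [-0.0, -0.0, -1.0]]
contact_force: [1.1, 0.5, -0.1]
width: 0.0875
grip_force: 0.0
```

>>> play_rows([
  [[0.06, 0.065, 0], 0, 1],
  [[0.06, 0.065, 0], 0, 1],
  [[0.06, 0.065, 0], 0, 1],
  [[0.06, 0.065, 0], 0, 1],
  [[0.015, 0.018, 0], 0, 1],
  [[0, 0, 0], 0, 1],
  [[0, 0, 0], 0, 1],
])

```text
time_s: 1.65
tcp_pos: [0.4298, 0.1602, 0.2815]
orientation: [[0.943, -0.332, -0.0], [-0.332, -0.943, 0.0], [-0.0, -0.0, -1.0]]
contact_force: [-0.8, 0.1, -0.5]
width: 0.0878
grip_force: 0.0
```

Run:
```python
from h import *
s=status.read_state(); c=imaging.camera_info('wrist'); im=imaging.get_image('wrist'); print(s['time_s'],s['tcp_pos'],s['orientation'],s['contact_force'],c)
np.savez('w1.npz',**{k:np.array(v) for k,v in c.items()})
im=im[:,:,::-1]; cv2.imwrite('pics/w1.png',im)
for p in([.4345,.1375,.115],[.436,.1425,.058]): print(proj('wrist',p,c))
```

```text
1.65 [0.42977444 0.16022876 0.28147288] [[ 9.43199859e-01 -3.32225828e-01 -1.59347485e-04]
 [-3.32225812e-01 -9.43199871e-01  1.19152798e-04]
 [-1.89882164e-04 -5.94455547e-05 -9.99999980e-01]] [-0.79135722  0.1496422  -0.52655769] {'fx': 341.0787463259846, 'fy': 341.0787463259846, 'cx': 318.0091567717178, 'cy': 240.03640744163954, 'eye': array([0.50667973, 0.1331911 , 0.4386859 ]), 'orientation': array([[-3.33464453e-01,  8.99100134e-01,  2.83584920e-01],
       [-9.42762634e-01, -3.18107069e-01, -1.00032534e-01],
       [ 2.71103540e-04, -3.00710561e-01,  9.53715411e-01]])}
[338.62195587 207.88656283]
[331.05570829 197.43550946]
```

View pics/w1.png

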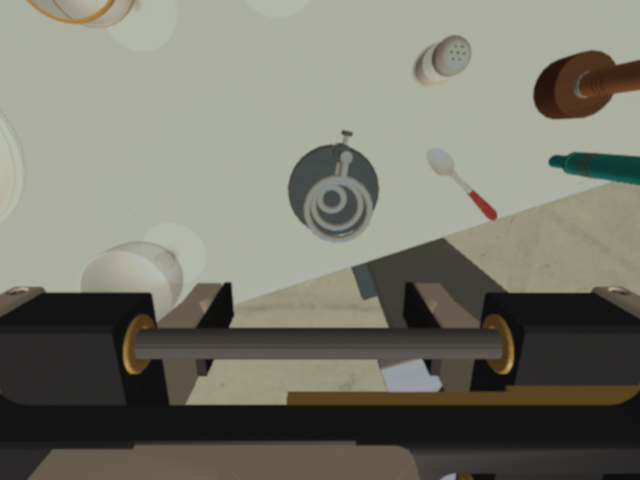

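Run:
```python
import cv2
im=cv2.imread('pics/w1.png')[140:250,280:390]
cv2.imwrite('pics/w1c.png',cv2.resize(im,None,fx=5.4,fy=5.4,interpolation=2))
```

```text
(no output)
```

View pics/w1c.png

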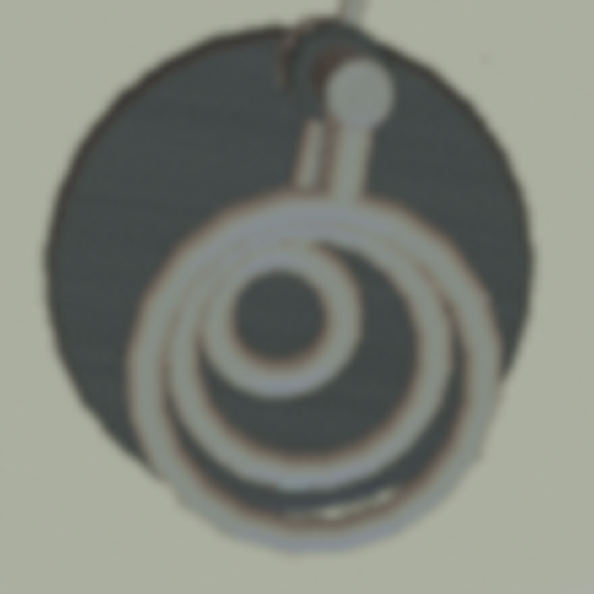

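Run:
```python
from h import *
c=dict(np.load('w1.npz')); f=lambda x,y:(280+(x+.5)/5.4-.5,140+(y+.5)/5.4-.5)
T=onz('w',*f(314,371),.1155,c);P=onz('w',*f(360,93),.12,c)
print('top',T,'mid',onz('w',*f(311,348),.0915,c),'post',P, np.linalg.norm((P-T)[:2]))
e=(P-T)[:2];e/=np.linalg.norm(e);n=np.array([-e[1],e[0]]);print(e,n)
for z in(.05,.0585,.07):
    L=onz('w',*f(280,317.5),z,c);d=(L-T)[:2]; print('low',z,L,d@e,d@n)
```

```text
top [0.43451308 0.13842261 0.1155    ] mid [0.43359643 0.13793116 0.0915    ] post [0.47818654 0.11591765 0.12      ] 0.04913088614583804
[ 0.88892056 -0.4580614 ] [0.4580614  0.88892056]
low 0.05 [0.433318   0.14263096 0.05      ] -0.002990022019646248 0.0031934670288006613
low 0.0585 [0.43492231 0.14242453 0.0585    ] -0.0014693527672241902 0.0037448365675288335
low 0.07 [0.43709285 0.14214523 0.07      ] 0.000588023280170376 0.004490807119925754
```

The wrist crop shows the lowest ring at crop (280,317), the top ring at (314,371) and the post top at (360,93). That puts the lowest ring at about (0.436,0.142), shifted about +4 to 5 mm along stand y. Now over the muddler.

>>> play_rows([
  [[0.015, 0.03, 0], 0, 1],
  [[0.035, 0.075, 0], 0, 1],
  [[0.035, 0.075, 0], 0, 1],
  [[0.035, 0.075, 0], 0, 1],
  [[0.035, 0.075, 0], 0, 1],
  [[0.035, 0.075, 0], 0, 1],
  [[0.035, 0.075, 0.02], 0, 1],
  [[0.035, 0.075, 0.04], 0, 1],
])

```text
time_s: 2.5
tcp_pos: [0.462, -0.1453, 0.2527]
orientation: [[0.944, -0.329, 0.004], [-0.329, -0.944, -0.0], [0.003, -0.001, -1.0]]
contact_force: [1.6, 0.3, -0.8]
width: 0.0876
grip_force: 0.0
```

>>> play_rows([
  [[0.0036, 0.018, 0.04], 0, 1],
  [[0, 0, 0], 0, 1],
  [[0, 0, 0], 0, 1],
])

```text
time_s: 2.8
tcp_pos: [0.4596, -0.1531, 0.2317]
orientation: [[0.944, -0.331, -0.001], [-0.331, -0.944, -0.0], [-0.001, 0.001, -1.0]]
contact_force: [0.9, 0.9, 0.8]
width: 0.0874
grip_force: 0.0
```

Run:
```python
from h import *
s=status.read_state(); c=imaging.camera_info('wrist'); im=imaging.get_image('wrist')[:,:,::-1]; print(s['time_s'],s['tcp_pos'])
cv2.imwrite('pics/w2.png',im); np.savez('w2.npz',**{k:np.array(v) for k,v in c.items()})
for p in([.459,-.154,.17],[.459,-.154,.04],s['tcp_pos']): print(proj('wrist',p,c))
```

```text
2.8 [ 0.45961147 -0.15313513  0.23171205]
[319.53740727 257.82469514]
[318.89013869 214.28669998]
[318.17557438 299.63248051]
```

View pics/w2.png

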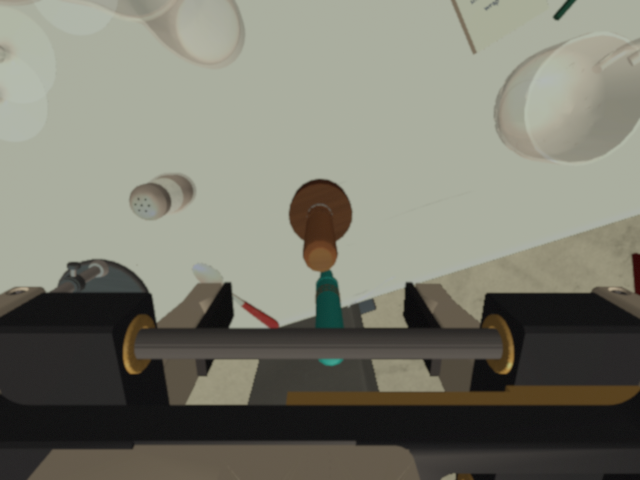

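The wrist view shows the muddler top at (320,257), against a predicted (319.5,257.8), so it is centred between the open fingers. The turquoise stick is behind at (330,330), clear of the finger paths. Descend and grip.

>>> play_rows([
  [[0, 0.0015, 0.04], 0, 1],
  [[0, 0, 0.06], 0, 1],
  [[0, 0, 0.06], 0, 1],
  [[0, 0, 0.03], 0, 1],
  [[0, 0, 0.012], 0, 1],
  [[0, 0, 0], 0, 1],
  [[0, 0, 0], 0, 1],
])

```text
time_s: 3.55
tcp_pos: [0.4602, -0.1541, 0.1319]
orientation: [[0.944, -0.33, 0.002], [-0.33, -0.944, -0.0], [0.002, -0.001, -1.0]]
contact_force: [0.3, -0.0, 0.3]
width: 0.0875
grip_force: 0.0
```

>>> play_rows([
  [[0, 0, 0], 0, 0],
  [[0, 0, 0], 0, 0],
  [[0, 0, 0], 0, 0],
  [[0, 0, 0], 0, 0],
  [[0, 0, 0], 0, 0],
  [[0, 0, 0], 0, 0],
  [[0, 0, 0], 0, 0],
  [[0, 0, 0], 0, 0],
], newtons=40)

```text
time_s: 4.35
tcp_pos: [0.459, -0.1547, 0.1305]
orientation: [[0.943, -0.331, -0.0], [-0.331, -0.943, -0.0], [-0.0, 0.0, -1.0]]
contact_force: [-0.7, -0.4, 0.1]
width: 0.0293
grip_force: 0.0
```

>>> play_rows([
  [[0, 0, 0], 0, 0],
  [[0, 0, 0], 0, 0],
  [[0, 0, 0], 0, 0],
  [[0, 0, -0.004], 0, 0],
  [[0, 0, -0.01], 0, 0],
])

```text
time_s: 4.85
tcp_pos: [0.4586, -0.1546, 0.1373]
orientation: [[0.943, -0.332, -0.001], [-0.332, -0.943, 0.0], [-0.001, 0.0, -1.0]]
contact_force: [0.2, 0.3, -2.1]
width: 0.0247
grip_force: 40.0
```

>>> play_rows([
  [[0, 0, -0.03], 0, 0],
  [[0, 0, -0.06], 0, 0],
  [[0, 0, -0.08], 0, 0],
  [[0, 0, -0.08], 0, 0],
  [[0, 0, -0.04], 0, 0],
  [[0, 0, -0.01], 0, 0],
  [[0, 0, 0], 0, 0],
])

```text
time_s: 5.55
tcp_pos: [0.459, -0.1545, 0.288]
orientation: [[0.943, -0.331, 0.001], [-0.331, -0.943, 0.0], [0.001, -0.001, -1.0]]
contact_force: [-0.4, 0.1, -1.9]
width: 0.0251
grip_force: 40.0
```

>>> play_rows([
  [[-0.012, -0.027, 0], 0, 0],
  [[-0.03, -0.068, 0], 0, 0],
  [[-0.03, -0.068, 0], 0, 0],
  [[-0.03, -0.068, 0], 0, 0],
  [[-0.03, -0.068, 0], 0, 0],
  [[-0.03, -0.068, 0], 0, 0],
  [[-0.03, -0.068, 0], 0, 0],
  [[-0.03, -0.068, 0], 0, 0],
])

```text
time_s: 6.35
tcp_pos: [0.4364, 0.1205, 0.2859]
orientation: [[0.944, -0.331, -0.002], [-0.331, -0.944, -0.001], [-0.002, 0.002, -1.0]]
contact_force: [0.9, 0.9, -0.7]
width: 0.0251
grip_force: 40.0
```

>>> play_rows([
  [[-0.0178, -0.0412, 0], 0, 0],
  [[0, 0, 0], 0, 0],
  [[0, 0, 0], 0, 0],
  [[0, 0, 0], 0, 0],
])

```text
time_s: 6.75
tcp_pos: [0.4357, 0.1411, 0.2866]
orientation: [[0.943, -0.332, -0.001], [-0.332, -0.943, -0.001], [-0.001, 0.002, -1.0]]
contact_force: [0.7, -0.5, -1.7]
width: 0.0251
grip_force: 40.0
```

Run:
```python
from h import *
s=status.read_state(); print(s['time_s'],s['tcp_pos'],s['contact_force'])
im=imaging.get_image('scene')[:,:,::-1]
s2=imaging.get_image('wrist')[:,:,::-1]; c=imaging.camera_info('wrist'); np.savez('w3.npz',**{k:np.array(v) for k,v in c.items()})
cv2.imwrite('pics/s3.png',im);cv2.imwrite('pics/w3.png',s2)
for z in(.158,.193,.30,.062): print(z,proj('scene',[.436,.142,z]),proj('wrist',[.436,.142,z],c))
a=cv2.resize(im[150:300,220:320],(400,600),interpolation=2);b=cv2.resize(s2[170:320,270:370],(400,600),interpolation=2)
cv2.imwrite('pics/c3.png',np.hstack([a,b]))
```

```text
6.75 [0.43567574 0.14109546 0.28663632] [ 0.66220447 -0.46207221 -1.69541701]
0.158 [264.20706026 218.07240984] [316.80922861 230.74859391]
0.193 [263.58895185 206.36124358] [316.70462895 243.16668358]
0.3 [261.61578562 168.97609017] [316.11802619 312.80826448]
0.062 [265.83808172 248.9750203 ] [317.00405284 207.61902798]
```

View pics/c3.png

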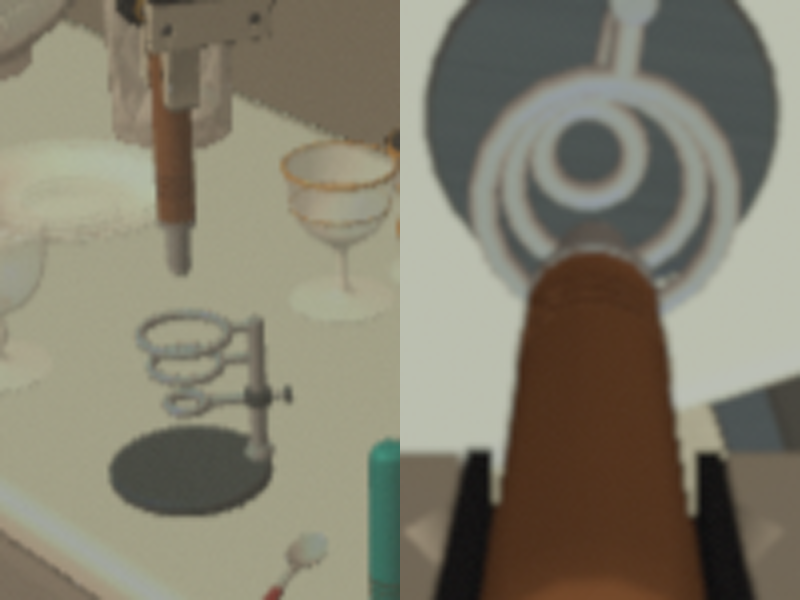

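The wrist crop shows the nose and lowest ring on the same column (u≈317), with the ring at v≈208 against a predicted 207.6. In the scene crop the nose hangs upright above the rings. Nudge 0.5 mm along tool x and lower through the two upper rings.

>>> play_rows([
  [[0.001, 0, 0.02], 0, 0],
  [[0, 0, 0.04], 0, 0],
  [[0, 0, 0.05], 0, 0],
  [[0, 0, 0.03], 0, 0],
  [[0, 0, 0.01], 0, 0],
  [[0, 0, 0.005], 0, 0],
  [[0, 0, 0], 0, 0],
  [[0, 0, 0], 0, 0],
])

```text
time_s: 7.65
tcp_pos: [0.437, 0.1419, 0.2108]
orientation: [[0.943, -0.332, 0.001], [-0.332, -0.943, 0.001], [0.001, -0.001, -1.0]]
contact_force: [-0.0, -0.5, -0.9]
width: 0.0252
grip_force: 40.0
```

>>> play_rows([
  [[0, 0, 0.003], 0, 0],
  [[0, 0, 0.003], 0, 0],
  [[0, 0, 0.002], 0, 0],
  [[0, 0, 0], 0, 0],
])

```text
time_s: 8.05
tcp_pos: [0.4364, 0.1417, 0.206]
orientation: [[0.944, -0.331, -0.0], [-0.331, -0.944, -0.0], [-0.0, 0.0, -1.0]]
contact_force: [-0.7, 0.2, -1.7]
width: 0.025
grip_force: 40.0
```

>>> play_rows([
  [[0, 0, 0.003], 0, 0],
  [[0, 0, 0.003], 0, 0],
  [[0, 0, 0.002], 0, 0],
  [[0, 0, 0], 0, 0],
])

```text
time_s: 8.45
tcp_pos: [0.4365, 0.1416, 0.2019]
orientation: [[0.943, -0.332, -0.0], [-0.332, -0.943, -0.0], [-0.0, 0.0, -1.0]]
contact_force: [-0.5, -0.7, -1.2]
width: 0.0254
grip_force: 40.0
```

>>> play_rows([
  [[0, 0, 0.003], 0, 0],
  [[0, 0, 0.003], 0, 0],
  [[0, 0, 0], 0, 0],
  [[0, 0, 0], 0, 0],
])

```text
time_s: 8.85
tcp_pos: [0.4366, 0.1417, 0.1991]
orientation: [[0.944, -0.331, 0.0], [-0.331, -0.944, -0.0], [0.0, 0.0, -1.0]]
contact_force: [0.6, -0.7, -1.1]
width: 0.0251
grip_force: 40.0
```

>>> play_rows([
  [[0, 0, 0.003], 0, 0],
  [[0, 0, 0.003], 0, 0],
  [[0, 0, 0], 0, 0],
  [[0, 0, 0], 0, 0],
])

```text
time_s: 9.25
tcp_pos: [0.4365, 0.1416, 0.196]
orientation: [[0.943, -0.331, -0.0], [-0.331, -0.943, -0.0], [-0.0, 0.0, -1.0]]
contact_force: [-0.8, 0.5, -0.9]
width: 0.0251
grip_force: 40.0
```

>>> play_rows([
  [[0, 0, 0.003], 0, 0],
  [[0, 0, 0.002], 0, 0],
  [[0, 0, 0], 0, 0],
  [[0, 0, 0], 0, 0],
])

```text
time_s: 9.65
tcp_pos: [0.4365, 0.1416, 0.1935]
orientation: [[0.943, -0.331, -0.0], [-0.331, -0.943, -0.0], [-0.0, 0.0, -1.0]]
contact_force: [-0.3, 0.2, -0.8]
width: 0.0253
grip_force: 40.0
```

>>> play_rows([
  [[0, 0, 0.003], 0, 0],
  [[0, 0, 0.002], 0, 0],
  [[0, 0, 0], 0, 0],
  [[0, 0, 0], 0, 0],
])

```text
time_s: 10.05
tcp_pos: [0.4365, 0.1416, 0.191]
orientation: [[0.943, -0.331, -0.0], [-0.331, -0.943, -0.0], [-0.0, 0.0, -1.0]]
contact_force: [-0.7, -0.7, -1.8]
width: 0.0251
grip_force: 40.0
```

Run:
```python
from h import *
for _ in range(3):
    imaging.get_image('top'); print(status.read_state()['contact_force'])
```

```text
[ 1.07135138 -0.15227776 -2.45786365]
[-0.14889414 -0.99007607 -2.32474413]
[-0.0790696  -0.14989273 -1.38002074]
```

No contact yet (mean about -2 N, which is the muddler's weight). Nose at ~65 mm, carrying on.

>>> play_rows([
  [[0, 0, 0.003], 0, 0],
  [[0, 0, 0.002], 0, 0],
  [[0, 0, 0], 0, 0],
  [[0, 0, 0], 0, 0],
])

```text
time_s: 10.6
tcp_pos: [0.4365, 0.1416, 0.1885]
orientation: [[0.943, -0.331, -0.0], [-0.331, -0.943, -0.0], [-0.0, 0.0, -1.0]]
contact_force: [0.2, -0.7, -0.3]
width: 0.0253
grip_force: 40.0
```

>>> play_rows([
  [[0, 0, 0.003], 0, 0],
  [[0, 0, 0.002], 0, 0],
  [[0, 0, 0], 0, 0],
  [[0, 0, 0], 0, 0],
])

```text
time_s: 11.0
tcp_pos: [0.4365, 0.1416, 0.186]
orientation: [[0.943, -0.331, -0.0], [-0.331, -0.943, -0.0], [-0.0, 0.0, -1.0]]
contact_force: [0.7, 0.2, -1.6]
width: 0.025
grip_force: 40.0
```

>>> play_rows([
  [[0, 0, 0.003], 0, 0],
  [[0, 0, 0.002], 0, 0],
  [[0, 0, 0], 0, 0],
  [[0, 0, 0], 0, 0],
])

```text
time_s: 11.4
tcp_pos: [0.4365, 0.1417, 0.1835]
orientation: [[0.944, -0.331, -0.0], [-0.331, -0.944, -0.0], [-0.0, 0.0, -1.0]]
contact_force: [0.2, -0.2, -0.9]
width: 0.0251
grip_force: 40.0
```

>>> play_rows([
  [[0, 0, 0.003], 0, 0],
  [[0, 0, 0.002], 0, 0],
  [[0, 0, 0], 0, 0],
  [[0, 0, 0], 0, 0],
])

```text
time_s: 11.8
tcp_pos: [0.4365, 0.1416, 0.181]
orientation: [[0.943, -0.331, -0.0], [-0.331, -0.943, -0.0], [-0.0, 0.0, -1.0]]
contact_force: [-0.4, -0.1, -2.2]
width: 0.0251
grip_force: 40.0
```

>>> play_rows([
  [[0, 0, 0.003], 0, 0],
  [[0, 0, 0.003], 0, 0],
  [[0, 0, 0], 0, 0],
  [[0, 0, 0], 0, 0],
])

```text
time_s: 12.2
tcp_pos: [0.4365, 0.1416, 0.178]
orientation: [[0.944, -0.331, -0.0], [-0.331, -0.944, -0.0], [-0.0, 0.0, -1.0]]
contact_force: [0.2, -1.0, -1.2]
width: 0.0246
grip_force: 40.0
```

>>> play_rows([
  [[0, 0, 0.003], 0, 0],
  [[0, 0, 0.003], 0, 0],
  [[0, 0, 0], 0, 0],
  [[0, 0, 0], 0, 0],
])

```text
time_s: 12.6
tcp_pos: [0.4365, 0.1416, 0.175]
orientation: [[0.943, -0.331, -0.0], [-0.331, -0.943, -0.0], [-0.0, 0.0, -1.0]]
contact_force: [-0.4, -0.2, -1.0]
width: 0.025
grip_force: 40.0
```

Run:
```python
from h import *
im=imaging.get_image('scene')[:,:,::-1]; print(status.read_state()['contact_force'])
cv2.imwrite('pics/c4.png',cv2.resize(im[215:285,230:310],None,fx=7,fy=7,interpolation=2))
```

```text
[ 0.82768848 -0.07493322 -1.50555416]
```

View pics/c4.png

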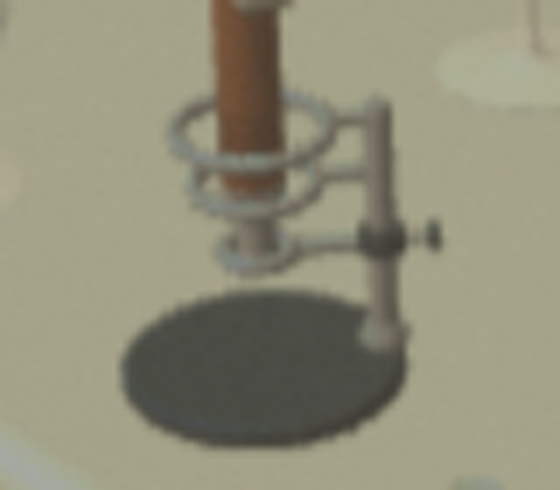

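The scene crop shows the shaft at (255,235) entering the lowest ring at (255,250) with no force. Now feel for the shoulder stop.

>>> play_rows([
  [[0, 0, 0.003], 0, 0],
  [[0, 0, 0.003], 0, 0],
  [[0, 0, 0.003], 0, 0],
  [[0, 0, 0.003], 0, 0],
  [[0, 0, 0], 0, 0],
  [[0, 0, 0], 0, 0],
])

```text
time_s: 13.25
tcp_pos: [0.4365, 0.1416, 0.169]
orientation: [[0.943, -0.331, -0.0], [-0.331, -0.943, -0.0], [-0.0, 0.0, -1.0]]
contact_force: [-0.1, 0.8, -1.4]
width: 0.025
grip_force: 40.0
```

>>> play_rows([
  [[0, 0, 0.003], 0, 0],
  [[0, 0, 0.003], 0, 0],
  [[0, 0, 0], 0, 0],
  [[0, 0, 0], 0, 0],
])

```text
time_s: 13.65
tcp_pos: [0.4365, 0.1416, 0.166]
orientation: [[0.943, -0.331, -0.0], [-0.331, -0.943, -0.0], [-0.0, 0.0, -1.0]]
contact_force: [0.6, -0.3, -1.6]
width: 0.0252
grip_force: 40.0
```

>>> play_rows([
  [[0, 0, 0.003], 0, 0],
  [[0, 0, 0.003], 0, 0],
  [[0, 0, 0], 0, 0],
  [[0, 0, 0], 0, 0],
])

```text
time_s: 14.05
tcp_pos: [0.4365, 0.1416, 0.163]
orientation: [[0.943, -0.331, -0.0], [-0.331, -0.943, -0.0], [-0.0, 0.0, -1.0]]
contact_force: [0.5, 0.3, -2.0]
width: 0.0252
grip_force: 40.0
```

>>> play_rows([
  [[0, 0, 0.002], 0, 0],
  [[0, 0, 0.002], 0, 0],
  [[0, 0, 0], 0, 0],
  [[0, 0, 0], 0, 0],
])

```text
time_s: 14.45
tcp_pos: [0.4365, 0.1416, 0.161]
orientation: [[0.943, -0.331, -0.0], [-0.331, -0.943, -0.0], [-0.0, 0.0, -1.0]]
contact_force: [-0.4, -0.3, -1.0]
width: 0.025
grip_force: 40.0
```

Shoulder at ~70 mm, 2 mm steps from here.

>>> play_rows([
  [[0, 0, 0.002], 0, 0],
  [[0, 0, 0.002], 0, 0],
  [[0, 0, 0], 0, 0],
  [[0, 0, 0], 0, 0],
])

```text
time_s: 14.85
tcp_pos: [0.4365, 0.1416, 0.159]
orientation: [[0.943, -0.331, -0.0], [-0.331, -0.943, -0.0], [-0.0, 0.0, -1.0]]
contact_force: [-0.1, -0.1, -0.1]
width: 0.0253
grip_force: 40.0
```

>>> play_rows([
  [[0, 0, 0.002], 0, 0],
  [[0, 0, 0.002], 0, 0],
  [[0, 0, 0], 0, 0],
  [[0, 0, 0], 0, 0],
])

```text
time_s: 15.25
tcp_pos: [0.4365, 0.1416, 0.157]
orientation: [[0.943, -0.331, -0.0], [-0.331, -0.943, -0.0], [-0.0, 0.0, -1.0]]
contact_force: [-0.3, 0.9, -1.6]
width: 0.025
grip_force: 40.0
```

>>> play_rows([
  [[0, 0, 0.002], 0, 0],
  [[0, 0, 0.002], 0, 0],
  [[0, 0, 0], 0, 0],
  [[0, 0, 0], 0, 0],
])

```text
time_s: 15.65
tcp_pos: [0.4365, 0.1416, 0.155]
orientation: [[0.944, -0.331, -0.0], [-0.331, -0.944, -0.0], [-0.0, 0.0, -1.0]]
contact_force: [0.9, 0.3, -0.9]
width: 0.025
grip_force: 40.0
```

>>> play_rows([
  [[0, 0, 0.002], 0, 0],
  [[0, 0, 0.001], 0, 0],
  [[0, 0, 0], 0, 0],
  [[0, 0, 0], 0, 0],
])

```text
time_s: 16.05
tcp_pos: [0.4365, 0.1416, 0.1536]
orientation: [[0.943, -0.331, 0.0], [-0.331, -0.943, -0.0], [0.0, 0.0, -1.0]]
contact_force: [-0.9, -0.7, -1.9]
width: 0.0252
grip_force: 40.0
```

>>> play_rows([
  [[0, 0, 0.002], 0, 0],
  [[0, 0, 0.001], 0, 0],
  [[0, 0, 0], 0, 0],
  [[0, 0, 0], 0, 0],
])

```text
time_s: 16.45
tcp_pos: [0.4366, 0.1417, 0.1521]
orientation: [[0.943, -0.331, 0.0], [-0.331, -0.943, 0.0], [0.0, -0.0, -1.0]]
contact_force: [-0.2, 0.3, -1.4]
width: 0.0251
grip_force: 40.0
```

>>> play_rows([
  [[0, 0, 0.002], 0, 0],
  [[0, 0, 0.001], 0, 0],
  [[0, 0, 0], 0, 0],
  [[0, 0, 0], 0, 0],
])

```text
time_s: 16.85
tcp_pos: [0.4367, 0.1417, 0.1508]
orientation: [[0.944, -0.331, 0.0], [-0.331, -0.944, 0.0], [0.0, -0.0, -1.0]]
contact_force: [-0.7, -0.7, 2.8]
width: 0.0255
grip_force: 40.0
```

Contact: force rose to +2.8 N (about 4.3 N on the ring), ring top ~61 mm. Another 1 mm, then average.

>>> play_rows([
  [[0, 0, 0.001], 0, 0],
  [[0, 0, 0.001], 0, 0],
  [[0, 0, 0], 0, 0],
])

```text
time_s: 17.15
tcp_pos: [0.4367, 0.1418, 0.1498]
orientation: [[0.944, -0.331, 0.0], [-0.331, -0.944, 0.0], [0.0, -0.0, -1.0]]
contact_force: [0.2, -0.4, 4.7]
width: 0.0252
grip_force: 40.0
```

Run:
```python
from h import *
a=[]
for _ in range(5):
    imaging.get_image('top'); a.append(status.read_state()['contact_force'])
s=status.read_state();print(np.mean(a,0),np.std(a,0),s['tcp_pos'],s['torque'],s['width'])
```

```text
[-0.57205674  0.36028595  4.84193202] [0.51019713 0.31605307 0.44667163] [0.43665933 0.14177404 0.14968921] [-0.03132949  0.28087269 -0.01167137] 0.02483075811799502
```

>>> play_rows([
  [[0, 0, 0.001], 0, 0],
  [[0, 0, 0.001], 0, 0],
  [[0, 0, 0], 0, 0],
  [[0, 0, 0], 0, 0],
])

```text
time_s: 17.8
tcp_pos: [0.4368, 0.1418, 0.1489]
orientation: [[0.944, -0.331, 0.001], [-0.331, -0.944, 0.0], [0.0, -0.0, -1.0]]
contact_force: [-1.2, 0.4, 7.3]
width: 0.0254
grip_force: 40.0
```

Run:
```python
from h import *
a=[]
for _ in range(6):
    imaging.get_image('top'); a.append(status.read_state()['contact_force'])
s=status.read_state();print(np.mean(a,0),np.std(a,0),s['tcp_pos'],s['width'])
```

```text
[-1.22236558 -0.22193829  6.32380068] [0.42141866 0.29644369 0.71734714] [0.43678149 0.14176363 0.1488877 ] 0.02492667970959651
```

>>> play_rows([
  [[0, 0, 0.001], 0, 0],
  [[0, 0, 0.0008], 0, 0],
  [[0, 0, 0], 0, 0],
  [[0, 0, 0], 0, 0],
])

```text
time_s: 18.5
tcp_pos: [0.4369, 0.1418, 0.1482]
orientation: [[0.944, -0.331, 0.001], [-0.331, -0.944, 0.0], [0.001, -0.001, -1.0]]
contact_force: [-1.1, -0.2, 9.3]
width: 0.0248
grip_force: 40.0
```

Run:
```python
from h import *
a=[]
for _ in range(6):
    imaging.get_image('top'); a.append(status.read_state()['contact_force'])
s=status.read_state();print(np.mean(a,0),np.std(a,0),s['tcp_pos'],s['width'])
```

```text
[-1.33813798 -0.28980974  8.48789388] [0.27584632 0.46950496 0.35821382] [0.43693631 0.14181586 0.14823848] 0.025267366957934648
```

About 10 N on the ring, held for more than half a second. Ease off to near zero load, then release.

>>> play_rows([
  [[0, 0, -0.0015], 0, 0],
  [[0, 0, -0.0015], 0, 0],
  [[0, 0, -0.0015], 0, 0],
  [[0, 0, 0], 0, 0],
  [[0, 0, 0], 0, 0],
  [[0, 0, 0], 0, 0],
])

```text
time_s: 19.4
tcp_pos: [0.4366, 0.1417, 0.1499]
orientation: [[0.943, -0.331, 0.0], [-0.331, -0.943, 0.0], [0.0, -0.0, -1.0]]
contact_force: [0.0, 0.7, 4.3]
width: 0.0253
grip_force: 40.0
```

Run:
```python
from h import *
a=[]
for _ in range(5):
    imaging.get_image('top'); a.append(status.read_state()['contact_force'])
s=status.read_state();print(np.mean(a,0),s['tcp_pos'])
```

```text
[-0.58976073  0.49985671  4.52012682] [0.43658268 0.14169887 0.14991329]
```

>>> play_rows([
  [[0, 0, -0.001], 0, 0],
  [[0, 0, -0.001], 0, 0],
  [[0, 0, -0.0012], 0, 0],
  [[0, 0, 0], 0, 0],
  [[0, 0, 0], 0, 0],
  [[0, 0, 0], 0, 0],
])

```text
time_s: 20.25
tcp_pos: [0.4364, 0.1416, 0.1514]
orientation: [[0.943, -0.331, -0.0], [-0.331, -0.943, -0.0], [-0.0, 0.0, -1.0]]
contact_force: [0.2, -0.3, 0.4]
width: 0.0251
grip_force: 40.0
```

>>> play_rows([
  [[0, 0, 0], 0, 0],
  [[0, 0, 0], 0, 0.35],
  [[0, 0, 0], 0, 0.4],
  [[0, 0, 0], 0, 0.5],
  [[0, 0, 0], 0, 0.6],
  [[0, 0, 0], 0, 0.7],
  [[0, 0, 0], 0, 0.8],
  [[0, 0, 0], 0, 0.9],
])

```text
time_s: 21.05
tcp_pos: [0.4365, 0.1416, 0.1515]
orientation: [[0.943, -0.331, -0.0], [-0.331, -0.943, -0.0], [0.0, 0.0, -1.0]]
contact_force: [-0.1, 0.1, -0.4]
width: 0.0697
grip_force: 0.0
```

>>> play_rows([
  [[0, 0, 0], 0, 0.9],
  [[0, 0, 0], 0, 0.9],
  [[0, 0, 0], 0, 0.9],
  [[0, 0, 0], 0, 0.9],
  [[0, 0, 0], 0, 0.9],
])

```text
time_s: 21.55
tcp_pos: [0.4366, 0.1417, 0.1515]
orientation: [[0.943, -0.331, 0.0], [-0.331, -0.943, 0.0], [0.0, -0.0, -1.0]]
contact_force: [0.4, -0.1, 0.0]
width: 0.0789
grip_force: 0.0
```

>>> play_rows([
  [[0, 0, -0.02], 0, 0.9],
  [[0, 0, -0.05], 0, 0.9],
  [[0, 0, -0.06], 0, 0.9],
  [[0, 0, -0.06], 0, 0.9],
  [[0, 0, -0.03], 0, 0.9],
  [[0, 0, 0], 0, 0.9],
  [[0, 0, 0], 0, 0.9],
  [[0, 0, 0], 0, 0.9],
])

```text
time_s: 22.35
tcp_pos: [0.436, 0.1414, 0.2608]
orientation: [[0.943, -0.331, -0.001], [-0.331, -0.943, -0.001], [-0.001, 0.001, -1.0]]
contact_force: [0.8, -0.0, -0.1]
width: 0.0791
grip_force: 0.0
```

Run:
```python
from h import *
print(status.read_state()['time_s'],status.read_state()['tcp_pos'])
im=imaging.get_image('scene')[:,:,::-1]
for z in(.061,.191): print(proj('scene',[.4364,.1418,z]))
cv2.imwrite('pics/c5.png',cv2.resize(im[175:285,220:330],None,fx=5.4,fy=5.4,interpolation=2))
```

```text
22.35 [0.43603003 0.14135027 0.26077718]
[266.01167894 249.26642539]
[263.78800908 207.01772348]
```

View pics/c5.png

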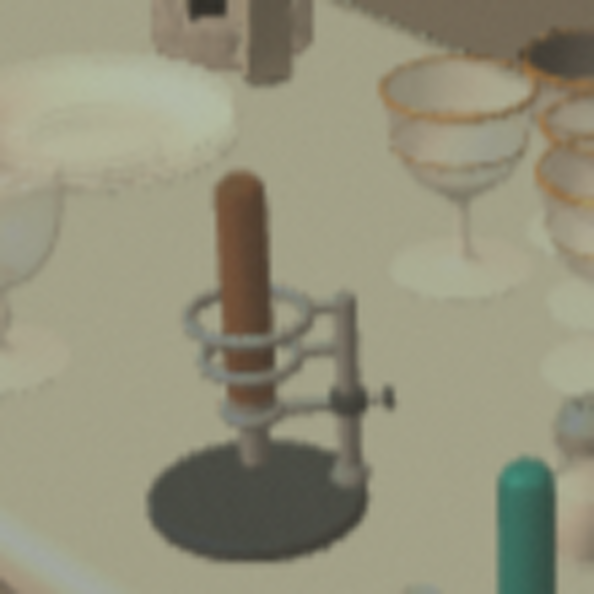

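The crop shows the muddler upright and seated. Its top is at (241,180) and its shoulder rests on the lowest ring at (250,408), with the hand clear above. Handing in.

```bash
python3 -c "
from bench import robot; print(robot.sign_off())"
```

```text
the job is handed in; nothing more can be done
None
```

The muddler stands upright and released in the stand, its shoulder on the lowest ring after a press of about 10 N by the wrist force reading; the job is handed in at about 22 s, and the hand-in returned no verdict.

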